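Build up the spacer and seal plate stack on the stepped arbor

TASK

Choose the two of the three spacer rings that together just fill the gap between the arbor's flange and its step, and put them over the post, the thicker one at the bottom; then seat the seal plate on the step, boss up, and put the collar over the spindle on top of it, all lying flat. Lower the parts rather than dropping them, and leave the spare spacer, the dial gauge and the cap screw that stands on the bench where they are.

Things in the scene. Friction and masses are not known exactly. Their poses are not given: they have to be found in the camera images.
- arbor: fixed upright build arbor: dark round flange, diameter 90 mm, 10 mm thick; on it a seat post of diameter 26 mm ending in a step (edge chamfered) 38.5 mm above the bench, so the gap from flange face to step is 28.5 mm; above it a slim spindle of diameter 9 mm to a tapered tip 70 mm above the bench. Origin: centre of the flange's underside, on the bench; z up along the spindle.
- spacer_thick: plain bright steel spacer ring lying flat, outside diameter 46 mm, bore 34 mm, 20 mm thick (the thickest and smallest of three such rings). Origin: centre of its underside; z up along its axis.
- spacer_mid: plain bright steel spacer ring lying flat, outside diameter 53 mm, bore 34 mm, 14 mm thick (the middle one of three such rings). Origin: centre of its underside; z up along its axis.
- spacer_thin: plain bright steel spacer ring lying flat, outside diameter 60 mm, bore 34 mm, 8 mm thick (the thinnest and widest of three such rings). Origin: centre of its underside; z up along its axis.
- seal_plate: grey steel seal plate lying flat, boss up: round flange of diameter 66 mm with a rim 6 mm thick and six screw holes, low round boss of diameter about 40 mm in its middle, 10 mm high over all, bore about 16 mm. Flat underside. Origin: centre of its underside; z up along its axis.
- collar: small dark steel collar standing on end, outside diameter 36 mm, bore 16 mm, 16 mm high. Origin: centre of its underside; z up along its axis.
- dial_gauge: bystander: dial gauge lying on its back, 108x56x18 mm, round case and thin stem. Origin: middle of its underside.
- cap_screw: bystander: black cap screw standing on its head, thread up, diameter 13 mm, 36 mm high. Origin: centre of its underside.

How it is judged:
By the outcome, as a careful person would: the job done as asked, in the order asked, and still so for the second after the job is handed in, with the robot touching nothing.
It also fails if it takes over 96 s, if anything falls off the work surface, if the arm or the gripper's body presses on something with over 40 N, if the wrist force passes 120 N, or if a joint passes its speed limit or range.

ROBOT

A 6-joint arm with a two-finger parallel gripper is mounted at the origin on a cart in front of the work surface, level with it; the furniture and walls round the work are solid. World frame = base frame: x ahead of the robot, y to its left, z up, the work surface at z = 0. Lengths are in mm, angles in rad, forces in N, time in s.
With the tool pointing down it reaches from about 375 to 750 mm from the base axis. Payload 9 kg.
Tool frame: the origin (TCP) lies midway between the tips of the shut fingers; the grasp point (between the pads) lies 19 mm behind it; z points along the fingers, y is the line along which they close (so a half turn about z gives the same grasp; the last joint's range is limited). The gripper opens to 85 mm and grips with 20 to 120 N. Pads are 22 mm wide; open, the fingers measure 114 mm over their backs; the gripper's body (76 mm by 85 mm) begins 54 mm behind the grasp point. The pads swing forward as they close: fully open they stand 13 mm farther back than shut.
Start: joints at [1.122, 0.104, 0.097, 1.564, 0, 1.353], TCP at [137.256, 584.121, 231.331] pointing down, gripper open.
Joint ranges: [-2.99, 2.99], [-0.84, 1.86], [-1.1, 1.16], [-1.84, 2.11], [-1.51, 1.56], [-3.14, 3.14]. Speed limits (rad/s): [2.22, 2.22, 2.57, 3.14, 3.14, 3.14].

INTERFACE

Orientations are given as a rotation vector (axis times angle).
In Python, from station import robot, viewer, sign_off gives the robot as it stands (robot), with the cameras (viewer) and the job as plain functions.
- The arm moves only by the shell command python3 inch.py 'ROWS' [OPENING] [FORCE]. ROWS is rows parted by semicolons, their numbers by spaces, 1 to 10 of them, each of 6 numbers: dx, dy, dz in mm, then a rotation vector rx, ry, rz in rad; each row is the pose to reach, as a shift and turn from the pose commanded when the command began, along the tool's axes at that moment; what a row does not reach only later rows make up. A row lasts 1/10 s, in which the tool goes at most 50 mm and 0.15 rad, less where a joint would pass 70% of its speed; a pose out of reach is approached as far as the arm can. OPENING is the opening from 0.0 (shut) to 1.0 (fully open), set as the command begins (- or left out keeps the last). The fingers move at their own pace and stop on an object; FORCE is the grip in N (left out, the last holds). Time passes only in rows, so rows that do not move let the fingers close. It prints the time, the measured TCP pose, the force, the opening and the grip force at its end.
- robot.read_state(): the state, without advancing time (a new reading comes with each control period).
- viewer.get_image(name): name is "side" or "top"; returns a dict with "frame" (384x512x3 uint8, red, green, blue), "vfov" (degrees; the focal length in pixels is half the picture's height over the tangent of half this angle, whatever the lens; pixels are square), "cx", "cy" (the principal point, pixels), "D" ([k1, k2, p1, p2, k3] as OpenCV has them; the pictures are not rectified), "R" (3x3) and "t" (3): a world point X has camera coordinates R X + t. Camera axes: x right, y down, z forward; pixel columns grow to the right and rows downward; lengths in mm; the calibration is good to about 2 mm. A picture is of the moment at which its call begins. There is no depth.
- sign_off(): hands the job in; it is judged then, once.
The state is a dict: "time_s": time; "joints": joint angles; "dq": joint speeds; "joint_efforts": joint torques, N m; "position": TCP position; "eef_rot": TCP orientation; "ft_force": force on the tool from outside, world axes, zero at the start; "wrist_torque": the same for the moment, N m; "gripper_width": opening from 0.0 (shut) to 1.0 (fully open); "grasp_force": force on a finger pad.
Only numpy, scipy, OpenCV 4.12 (cv2) and the standard library are available. Lean on these libraries where they do the work, as an engineer would, in place of code of your own. Each camera call takes 0.05 s, during which the arm holds its last target. There are 200 camera calls.

## Working session

There is one attempt and no reset: what is moved stays moved. The work goes in short steps, Python scripts to look and compute and a shell command to move; the robot and the scene stay as the last step left them, time stands still between calls to the robot, and variables do not carry over. Pictures are saved under pics/ and viewed, at most 14 in all, crops included, and the job is handed in when it is done.

```bash
ls; mkdir -p pics; cat > h.py <<'E'
import numpy as np, cv2
from station import robot, viewer, sign_off
def shot(n,f):
    i=viewer.get_image(n); np.savez('pics/'+f+'.npz',**i); cv2.imwrite('pics/'+f+'.png',i['frame'][:,:,::-1]); return i
def load(f): return np.load('pics/'+f+'.npz')
def K(i):
    f=192/np.tan(np.radians(float(i['vfov']))/2); return np.array([[f,0,float(i['cx'])],[0,f,float(i['cy'])],[0,0,1.]])
def ray(i,u,v,z):
    p=cv2.undistortPoints(np.array([[[u,v]]],float),K(i),np.array(i['D'],float))[0,0]
    R=np.array(i['R']);t=np.array(i['t']); c=-R.T@t; d=R.T@np.array([p[0],p[1],1]); return c+d*(z-c[2])/d[2]
def proj(i,X):
    return cv2.projectPoints(np.array(X,float).reshape(-1,3),cv2.Rodrigues(np.array(i['R'],float))[0],np.array(i['t'],float),K(i),np.array(i['D'],float))[0][:,0]
E
python3 - <<'E'
from h import *
for n in('side','top'):
    i=shot(n,n+'0'); print(n,i['vfov'],-np.array(i['R']).T@i['t'],i['R'][2])
s=robot.read_state();print(s)
E
```

```text
inch.py
pics
station.py
side 51.756192255690195 [ 235.29187066 -788.3246084   586.41636734] [ 0.30853323  0.79990988 -0.51473432]
top 49.04977065860481 [ 398.95600685   20.58295895 1362.36036918] [ 1.14537453e-01  6.04085172e-04 -9.93418747e-01]
{'time_s': 0.1, 'joints': array([ 1.12230070e+00,  1.04611250e-01,  9.65682304e-02,  1.56390340e+00,
       -1.07590050e-05,  1.35309374e+00]), 'dq': array([-0.00147018, -0.00165164,  0.00253627, -0.00099001,  0.00211975,
       -0.00032685]), 'joint_efforts': array([ 6.05912763e-03, -5.58205140e+01,  5.04720569e+01,  1.29646590e-02,
       -2.53317539e-04,  1.43124544e-05]), 'position': array([137.11627005, 583.82420209, 230.6283414 ]), 'eef_rot': array([-3.61682607e-01, -3.12033466e+00,  1.71258382e-03]), 'ft_force': array([-0.01137236,  0.23103335,  0.0043937 ]), 'wrist_torque': array([0.06083923, 0.03908619, 0.00385744]), 'grasp_force': 0.0, 'gripper_width': 1.0016423976020101}
```

View pics/top0.png

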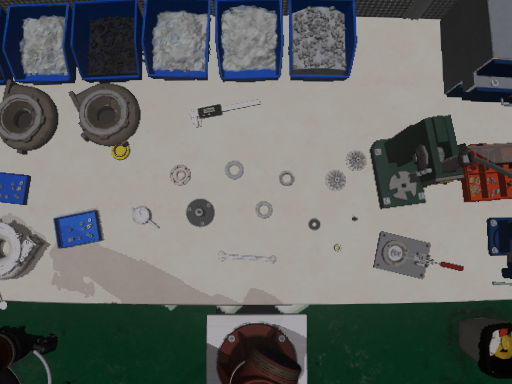

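View pics/side0.png

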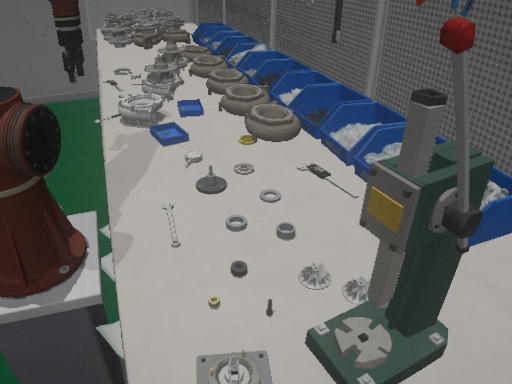

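```bash
python3 - <<'E'
from h import *
a=load('top0')['frame'][:,:,::-1][150:240,120:370]; b=load('side0')['frame'][:,:,::-1][140:325,170:320]
cv2.imwrite('pics/ct.png',cv2.resize(a,None,fx=3.2,fy=3.2,interpolation=cv2.INTER_CUBIC))
cv2.imwrite('pics/cs.png',cv2.resize(b,None,fx=3.2,fy=3.2,interpolation=cv2.INTER_CUBIC))
E
```

```text
(no output)
```

View pics/ct.png

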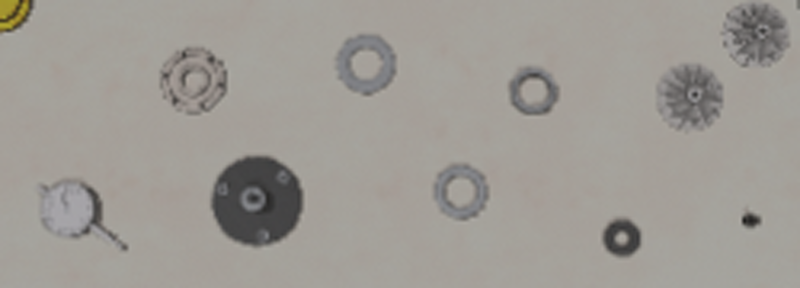

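View pics/cs.png

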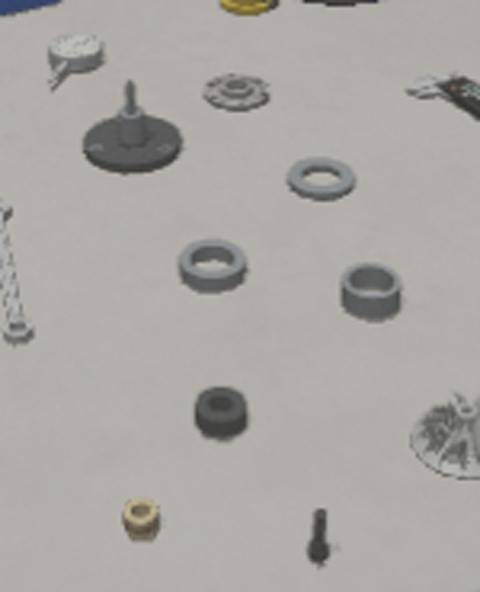

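```bash
cat >> h.py <<'E'
A=np.linspace(0,2*np.pi,60)[:-1]
def hullc(i,x,y,parts):
    X=[[x+d/2*np.cos(a),y+d/2*np.sin(a),z] for d,z in parts for a in A]
    m=cv2.moments(cv2.convexHull(proj(i,X).astype(np.float32))); return np.array([m['m10'],m['m01']])/m['m00'],m['m00']
def find(i,u,v,parts,r=16,T=22):
    """round part near pixel u,v: silhouette hull centroid, cast to bench and bias-corrected"""
    f=cv2.resize(np.array(i['frame']),None,fx=4,fy=4,interpolation=cv2.INTER_CUBIC)[int(4*(v-r)):int(4*(v+r)),int(4*(u-r)):int(4*(u+r))].astype(float)
    bg=np.median(np.concatenate([f[:4].reshape(-1,3),f[-4:].reshape(-1,3),f[:,:4].reshape(-1,3),f[:,-4:].reshape(-1,3)]),0)
    m=(np.abs(f-bg).max(2)>T).astype(np.uint8)
    c=max(cv2.findContours(m,cv2.RETR_EXTERNAL,cv2.CHAIN_APPROX_NONE)[0],key=cv2.contourArea)
    M=cv2.moments(cv2.convexHull(c)); p=np.array([M['m10'],M['m01']])/M['m00']/4-0.375+np.array([int(4*(u-r)),int(4*(v-r))])/4
    q=p.copy()
    for _ in range(4):
        w=ray(i,*q,0); h,a=hullc(i,w[0],w[1],parts); q=q+p-h
    return w[:2].round(1),p.round(2),round(M['m00']/16/a,2)
E
cat > m.py <<'E'
from h import *
P={'arbor':((200,212),(210,184),[(90,0),(90,10)],20),'seal':((180,175),(243,169),[(66,0),(66,6),(40,10)],14),'thin':((235,170),(270,196),[(60,0),(60,8)],15),
'mid':((264,210),(236,222),[(53,0),(53,14)],14),'thick':((287,178),(286,231),[(46,0),(46,20)],14),'collar':((314,224),(239,268),[(36,0),(36,16)],12)}
if __name__=='__main__':
  for n,(a,b,p,r) in P.items():
    print(n,find(load('top0'),*a,p,r),find(load('side0'),*b,p,r))
  t,s=load('top0'),load('side0')
  print('screw',ray(t,354,218.5,10),'gauge',ray(t,143,215,9))
E
python3 m.py
```

```text
arbor (array([473.9, 183.5]), array([199.93, 212.37]), 1.07) (array([479.3, 197.5]), array([210.89, 182.07]), 1.37)
seal (array([611.9, 254.6]), array([178.88, 170.29]), 0.51) (array([599. , 248.4]), array([243.61, 168.7 ]), 1.03)
thin (array([613.2,  73.6]), array([234.03, 169.66]), 1.05) (array([614.7,  71.2]), array([269.85, 195.81]), 0.99)
mid (array([482.4, -22.3]), array([263.72, 209.51]), 1.1) (array([483.7, -24.8]), array([236.03, 223.03]), 1.01)
thick (array([583.7, -96. ]), array([286.27, 178.18]), 1.1) (array([ 584.9, -100.1]), array([285.59, 231.16]), 1.03)
collar (array([ 435.8, -183.4]), array([313.86, 223.83]), 1.14) (array([ 436., -187.]), array([238.71, 268.9 ]), 1.05)
screw [ 452.12808791 -313.85516379   10.        ] gauge [465.13447633 368.09620182   9.        ]
```

```bash
python3 - <<'E'
from h import *
from m import P
t,s=load('top0'),load('side0')
for T in(8,11,14,17): print(T,find(t,180,175,P['seal'][2],12,T),find(s,243,169,P['seal'][2],14,T))
for T in(30,45,60): print(T,find(t,200,212,P['arbor'][2],19,T))
# side: flange dark, opened to drop post
g=cv2.resize(cv2.cvtColor(s['frame'],cv2.COLOR_RGB2GRAY),None,fx=4,fy=4,interpolation=cv2.INTER_CUBIC)[4*160:4*200,4*190:4*230]
for th in(90,105,120):
    m=cv2.morphologyEx((g<th).astype(np.uint8),cv2.MORPH_OPEN,np.ones((5,41),np.uint8))
    x,y=np.nonzero(m.any(0))[0],np.nonzero(m.any(1))[0]; print(th,'L,R,bottom',x[0]/4+190-.375,x[-1]/4+190-.375,y[-1]/4+160-.375)
    tp=np.nonzero((g<th).any(1))[0][0]/4+160; print('tip row',tp)
for c in[(474,183),(475,181),(476,180)]:
    q=proj(s,[[c[0]+45*np.cos(a),c[1]+45*np.sin(a),z] for z in(0,10) for a in A]); print(c,q[:,0].min(),q[:,0].max(),q[:,1].max(),proj(s,[*c,70]),proj(t,[*c,70]),proj(t,[*c,38]))
E
```

```text
8 (array([597.3, 250.5]), array([180.02, 174.71]), 1.17) (array([599.1, 248.6]), array([243.62, 168.66]), 1.13)
11 (array([597.1, 250.4]), array([180.07, 174.76]), 1.15) (array([599.3, 249. ]), array([243.64, 168.6 ]), 1.1)
14 (array([597.2, 250.3]), array([180.08, 174.74]), 1.14) (array([599.1, 248.8]), array([243.6 , 168.64]), 1.08)
17 (array([597.1, 250.2]), array([180.1 , 174.77]), 1.12) (array([599.1, 248.7]), array([243.61, 168.65]), 1.06)
30 (array([473.9, 183.5]), array([199.92, 212.36]), 1.05)
45 (array([473.9, 183.4]), array([199.94, 212.35]), 1.01)
60 (array([473.9, 183.3]), array([199.96, 212.36]), 0.98)
90 L,R,bottom 200.375 220.625 193.125
tip row 161.0
105 L,R,bottom 196.125 225.875 193.125
tip row 160.0
120 L,R,bottom 189.625 226.375 193.375
tip row 160.0
(474, 183) 194.83424453991194 225.96760154569057 194.0270944047143 [[209.57667334 164.5884104 ]] [[197.60325427 211.15198293]] [[198.86866976 211.73955048]]
(475, 181) 195.33019123969677 226.49709911260828 194.31953127053413 [[210.10300552 164.84463551]] [[198.25446781 210.8265638 ]] [[199.5042751  211.42188373]]
(476, 180) 195.74750729924793 226.92646989862908 194.43579701912756 [[210.5381618  164.94660845]] [[198.58172303 210.50152575]] [[199.82363272 211.10458806]]
```

```bash
python3 inch.py '0 0 0 0 0 -0.15; 0 0 0 0 0 -0.2307; -447 -682 110 0 0 -0.2307; -447 -682 110 0 0 -0.2307' 0.8 60
r='-413 -588 96 0 0 0'; python3 inch.py '-413 -588 96 0 0 0;-413 -588 96 0 0 0;-413 -588 96 0 0 0;-413 -588 96 0 0 0;-413 -588 96 0 0 0;-413 -588 96 0 0 0;-413 -588 96 0 0 0;-413 -588 96 0 0 0;-413 -588 96 0 0 0;-413 -588 96 0 0 0'
```

```text
time_s: 1.5
position: [456.7, 83.4, 151.3]
eef_rot: [0.001, 3.141, 0.0]
ft_force: [0.3, 1.4, -0.2]
gripper_width: 0.803
grasp_force: 0.0
```

```bash
python3 inch.py '-127 -181 32 0 0 0;-127 -181 32 0 0 0;-127 -181 32 0 0 0;-127 -181 32 0 0 0;-127 -181 32 0 0 0;-127 -181 32 0 0 0;-127 -181 32 0 0 0;-127 -181 32 0 0 0;-127 -181 32 0 0 0'; python3 - <<'E'
from h import *
print(robot.read_state()['position'])
i=shot('top','t1');
E
```

```text
time_s: 2.4
position: [582.7, -94.6, 120.1]
eef_rot: [-0.002, 3.141, 0.0]
ft_force: [-0.4, 0.1, 0.4]
gripper_width: 0.801
grasp_force: 0.0
[582.72453405 -94.55208422 120.10510697]
```

```bash
python3 inch.py '-1.6 -3.4 50 0 0 0;-1.6 -3.4 90 0 0 0;-1.6 -3.4 110 0 0 0;-1.6 -3.4 122 0 0 0;-1.6 -3.4 122 0 0 0;-1.6 -3.4 122 0 0 0'; python3 inch.py '0 0 0 0 0 0;0 0 0 0 0 0;0 0 0 0 0 0;0 0 0 0 0 0;0 0 0 0 0 0' 0.4 50;  python3 - <<'E'
from h import *
b=shot('side','s1')['frame'][:,:,::-1][150:300,210:360]
cv2.imwrite('pics/cs1.png',cv2.resize(b,None,fx=3.2,fy=3.2,interpolation=cv2.INTER_CUBIC))
E
```

```text
time_s: 3.05
position: [585.4, -99.1, -0.9]
eef_rot: [-0.0, 3.14, -0.001]
ft_force: [-0.5, 0.0, -0.1]
gripper_width: 0.801
grasp_force: 0.0
time_s: 3.55
position: [585.9, -99.4, -0.0]
eef_rot: [-0.0, 3.139, -0.001]
ft_force: [-1.9, 0.8, 7.6]
gripper_width: 0.522
grasp_force: 50.4
```

View pics/cs1.png

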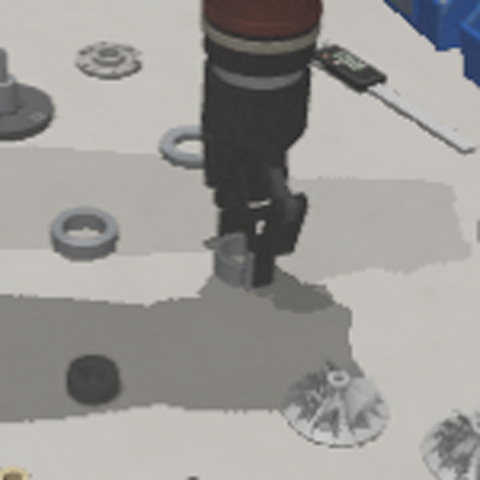

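```bash
python3 inch.py '0 0 0 0 0 0;0 0 0 0 0 0;0 0 -6 0 0 0;0 0 -6 0 0 0' 0.65; python3 inch.py '0 0 0 0 0 0;0 0 0 0 0 0;0 0 0 0 0 0;0 0 0 0 0 0' 0.4 50;python3 inch.py '0 0 -40 0 0 0;0 0 -80 0 0 0;0 0 -90 0 0 0;0 0 -90 0 0 0;0 0 -90 0 0 0'; python3 - <<'E'
from h import *
i=shot('side','s2')
b=i['frame'][:,:,::-1][100:250,210:360]
cv2.imwrite('pics/cs2.png',cv2.resize(b,None,fx=3.2,fy=3.2,interpolation=cv2.INTER_CUBIC))
p=robot.read_state()['position'];print(p)
E
```

```text
time_s: 4.0
position: [585.1, -99.2, 4.7]
eef_rot: [0.0, 3.14, -0.001]
ft_force: [-0.5, -0.6, 0.3]
gripper_width: 0.65
grasp_force: 0.0
time_s: 4.4
position: [585.0, -99.2, 4.7]
eef_rot: [0.0, 3.141, -0.001]
ft_force: [-2.0, 1.4, 8.3]
gripper_width: 0.515
grasp_force: 50.2
time_s: 4.9
position: [583.9, -98.7, 92.2]
eef_rot: [-0.0, -3.14, -0.001]
ft_force: [-0.9, -0.3, -1.4]
gripper_width: 0.513
grasp_force: 51.8
[583.49796688 -98.54075219  91.58012389]
```

View pics/cs2.png

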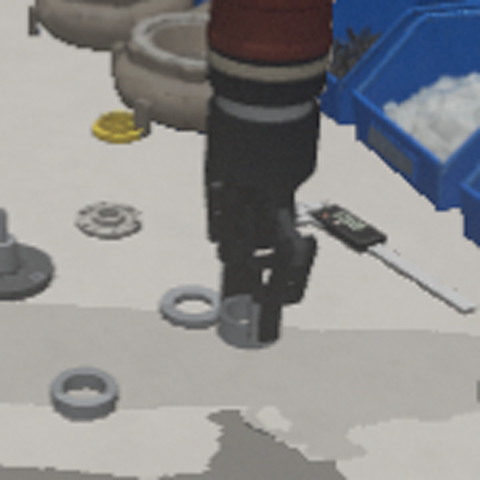

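```bash
python3 inch.py '108 280 -10 0 0 0;108 280 -10 0 0 0;108 280 -10 0 0 0;108 280 -10 0 0 0;108 280 -10 0 0 0;108 280 -10 0 0 0;108 280 -10 0 0 0;108 280 -10 0 0 0;108 280 -10 0 0 0;108 280 -10 0 0 0';python3 inch.py '0 0 0 0 0 0;0 0 0 0 0 0;0 0 0 0 0 0'; python3 - <<'E'
from h import *
i=shot('side','s3');j=shot('top','t3')
b=i['frame'][:,:,::-1][110:210,160:260];c=j['frame'][:,:,::-1][160:260,150:250]
cv2.imwrite('pics/c3.png',np.hstack([cv2.resize(k,None,fx=4,fy=4,interpolation=cv2.INTER_CUBIC) for k in(b,c)]))
p=robot.read_state()['position'];print(p)
for z in (97,117):
  q=proj(i,[[p[0]-.7+23*np.cos(a),p[1]+23*np.sin(a),p[2]-5+z-97] for a in A]);print((q.min(0)-[160,110])*4,(q.max(0)-[160,110])*4)
E
```

```text
time_s: 5.95
position: [476.8, 179.9, 103.0]
eef_rot: [-0.003, -3.141, 0.0]
ft_force: [0.7, 0.6, -2.2]
gripper_width: 0.516
grasp_force: 51.9
time_s: 6.25
position: [476.8, 180.6, 103.7]
eef_rot: [-0.002, -3.142, -0.0]
ft_force: [0.0, 0.3, -1.4]
gripper_width: 0.513
grasp_force: 51.9
[476.73968484 180.80527316 103.75828145]
[167.2435201  168.33569367] [233.38599717 197.4392885 ]
[165.85468238 142.63275271] [232.59558615 171.0381151 ]
```

View pics/c3.png

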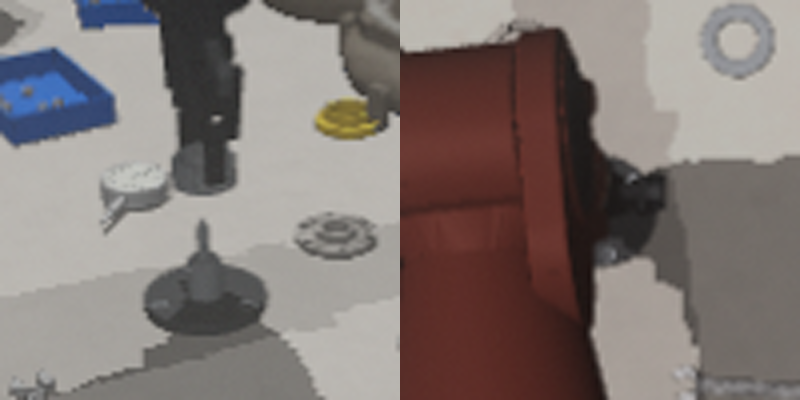

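```bash
python3 - <<'E'
from h import *
i=load('side'and's3');g=cv2.cvtColor(i['frame'],cv2.COLOR_RGB2GRAY)
print(g[144:162,196:224])
print(g[163:172,203:218])
print(g[182:190,192:230])
E
```

```text
[[181 180 180 180 180 180 180 172 133  51  53  54  53  54  53  54  52  54
   53  54  53  51  53 112 164 181 181 180]
 [181 180 180 180 180 179 180 173 136  52  53  53  62  71  63  50  52  53
   51  53  79 142 174 175 179 179 181 180]
 [181 180 179 178 179 179 181 173 137  61  68  77  83  85  80  54  53  53
   54  58  93 154 181 181 180 180 181 181]
 [179 179 179 179 180 180 181 168 123  81  83  86  82  87  83  53  58  57
   53  54  78 133 170 181 181 181 182 181]
 [180 179 180 179 180 180 174 144  87  79  82  86  85  86  83  59  55  55
   56  54  75  96 120 160 180 181 182 182]
 [180 179 180 180 180 180 162  94  78  74  81  86  87  91  86  59  55  54
   53  54  76  88 109 158 180 181 182 182]
 [182 179 177 179 180 181 159  81  80  75  82  83  88  92  88  63  52  54
   56  55  75  90 109 157 180 181 181 183]
 [189 182 178 157 178 181 159  82  84  83  80  81  81  86  84  61  55  54
   53  57  75  88 109 160 182 181 183 182]
 [181 162 185 171 184 179 159  83  84  86  87  89  83  86  84  59  55  58
   58  55  75  87  91 151 180 181 181 182]
 [162 190 193 192 185 157 125  83  86  86  87  
[... 2147 characters left out ...]
  60  62  62  62  64  83 100  99  89  83  76 111 152
  163 162]
 [162 162 164 148 100  94 110 103 100 105  91  84  84  76  62  60  62  61
   63  61  61  63  63  64  60  61  61  66  68  66  67  85  85  66 110 151
  163 162]
 [163 164 163 143  74  71  85  86  86  83  86  86  76  64  62  64  62  63
   61  62  61  61  62  64  61  60  63  62  66  70  69  62  63  64 134 162
  163 163]
 [163 163 163 162 137  59  69  79  84  83  83  77  62  61  63  60  60  60
   62  62  60  64  61  60  60  62  61  63  63  63  65  62  61 112 151 163
  162 163]
 [162 163 162 163 141  71  63  66  73  83  75  63  63  60  62  61  61  60
   61  63  63  63  63  62  61  60  62  62  63  64  63  63  71 134 163 162
  164 163]]
```

```bash
python3 inch.py '1.8 0.7 20 0 0 0;1.8 0.7 40 0 0 0;1.8 0.7 55 0 0 0;1.8 0.7 65 0 0 0;1.8 0.7 75 0 0 0;1.8 0.7 82 0 0 0;1.8 0.7 85 0 0 0;1.8 0.7 86.5 0 0 0;1.8 0.7 86.5 0 0 0'; python3 inch.py '0 0 0.5 0 0 0;0 0 1 0 0 0;0 0 1 0 0 0'
```

```text
time_s: 7.25
position: [475.0, 181.8, 17.5]
eef_rot: [0.0, 3.141, 0.0]
ft_force: [0.6, 0.2, -1.5]
gripper_width: 0.515
grasp_force: 51.9
time_s: 7.55
position: [475.0, 181.7, 16.4]
eef_rot: [0.0, 3.141, 0.0]
ft_force: [-0.6, 0.8, -1.5]
gripper_width: 0.519
grasp_force: 51.9
```

```bash
python3 inch.py '0 0 0.5 0 0 0;0 0 1 0 0 0;0 0 1 0 0 0';  python3 inch.py '0 0 0.3 0 0 0;0 0 0.6 0 0 0;0 0 0.6 0 0 0'
```

```text
time_s: 7.85
position: [474.7, 181.7, 15.1]
eef_rot: [-0.0, -3.141, -0.0]
ft_force: [-0.0, -0.4, -0.7]
gripper_width: 0.515
grasp_force: 51.9
time_s: 8.15
position: [474.8, 181.7, 14.8]
eef_rot: [0.0, 3.142, 0.0]
ft_force: [-1.7, 0.8, 2.0]
gripper_width: 0.518
grasp_force: 52.1
```

```bash
python3 inch.py '0 0 0 0 0 0;0 0 0 0 0 0;0 0 0 0 0 0;0 0 -40 0 0 0;0 0 -80 0 0 0;-60 -50 -100 0 0 0;-139 -109 -100 0 0 0;-139 -109 -100 0 0 0;-139 -109 -100 0 0 0;-139 -109 -100 0 0 0' 0.65;  python3 inch.py '0 0 0 0 0 0;0 0 0 0 0 0;0 0 0 0 0 0' 0.9; python3 - <<'E'
from h import *
i=shot('side','s4')
b=i['frame'][:,:,::-1][120:240,180:340]
cv2.imwrite('pics/c4.png',cv2.resize(b,None,fx=4,fy=4,interpolation=cv2.INTER_CUBIC))
p=robot.read_state()['position'];print(p)
E
```

```text
time_s: 9.15
position: [616.3, 69.8, 114.4]
eef_rot: [0.005, 3.141, -0.001]
ft_force: [-0.0, 0.3, -0.3]
gripper_width: 0.649
grasp_force: 0.0
time_s: 9.45
position: [613.1, 73.6, 114.7]
eef_rot: [0.002, -3.141, -0.0]
ft_force: [0.1, 0.7, -0.8]
gripper_width: 0.898
grasp_force: 0.0
[613.21036355  73.52397985 114.74664737]
```

View pics/c4.png

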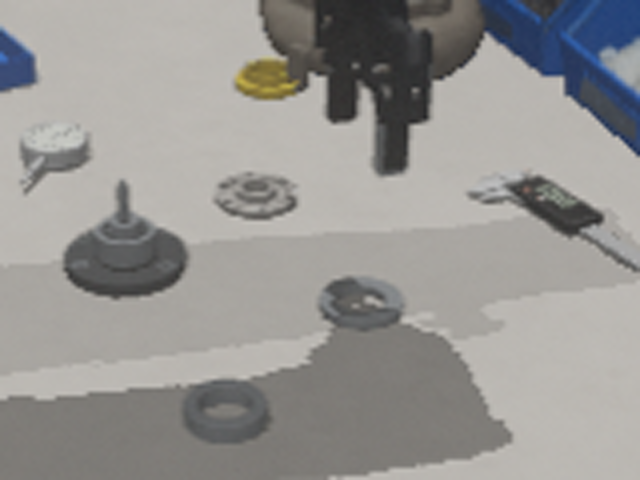

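```bash
python3 - <<'E'
from h import *
i=load('s4')
for z in(100,110,115,120,125,130): print(z,proj(i,[[602,33,z],[624,33,z],[613,28,z]]))
i=load('s2')
for z in(85,88,91,94,97): print(z,proj(i,[[583.5,-98.5-30,z]]), (345/3.2+100,268/3.2+210))
E
```

```text
100 [[272.36021335 172.30897373]
 [280.16460281 171.01761361]
 [277.0427167  172.5358875 ]]
110 [[272.51835164 168.88425127]
 [280.3598557  167.61053339]
 [277.22416931 169.11075614]]
115 [[272.59787966 167.15927022]
 [280.45801921 165.89455925]
 [277.31540835 167.38556224]]
120 [[272.67771421 165.42582585]
 [280.55654113 164.17024724]
 [277.40698973 165.65189938]]
125 [[272.75785572 163.68388077]
 [280.65542172 162.43756118]
 [277.49891377 163.9097301 ]]
130 [[272.83830457 161.93339771]
 [280.75466117 160.69646501]
 [277.59118079 162.15901713]]
85 [[292.19796087 211.74797971]] (207.8125, 293.75)
88 [[292.2882197  210.64761357]] (207.8125, 293.75)
91 [[292.37872296 209.54331968]] (207.8125, 293.75)
94 [[292.46947105 208.43508344]] (207.8125, 293.75)
97 [[292.56046435 207.32289027]] (207.8125, 293.75)
```

```bash
python3 inch.py '-0.8 -1.2 40 0 0 0;-0.8 -1.2 75 0 0 0;-0.8 -1.2 100 0 0 0;-0.8 -1.2 112 0 0 0;-0.8 -1.2 117 0 0 0;-0.8 -1.2 117 0 0 0;-0.8 -1.2 117 0 0 0' 0.85;python3 inch.py '0 0 0 0 0 0;0 0 0 0 0 0;0 0 0 0 0 0;0 0 0 0 0 0' 0.6 50
```

```text
time_s: 10.2
position: [615.7, 71.5, -0.7]
eef_rot: [-0.0, 3.139, -0.0]
ft_force: [0.4, 0.0, -0.4]
gripper_width: 0.856
grasp_force: 0.0
time_s: 10.6
position: [615.8, 71.3, -0.0]
eef_rot: [0.0, 3.139, -0.001]
ft_force: [-2.7, -1.9, 10.3]
gripper_width: 0.658
grasp_force: 51.3
```

```bash
python3 inch.py '0 0 -20 0 0 0;0 0 -60 0 0 0;0 0 -100 0 0 0;139 110 -100 0 0 0;139 110 -100 0 0 0;139 110 -100 0 0 0;139 110 -100 0 0 0;139 110 -100 0 0 0;139 110 -100 0 0 0;139 110 -100 0 0 0';python3 inch.py '0 0 0 0 0 0;0 0 0 0 0 0;0 0 0 0 0 0'; python3 - <<'E'
from h import *
i=shot('side','s5')
b=i['frame'][:,:,::-1][110:210,160:260]
cv2.imwrite('pics/c5.png',cv2.resize(b,None,fx=5,fy=5,interpolation=cv2.INTER_CUBIC))
p=robot.read_state()['position'];print(p)
q=proj(i,[[p[0]-1.7+30*np.cos(a),p[1]+30*np.sin(a),p[2]+z] for a in A for z in(0,8)]);print((q.min(0)),(q.max(0)))
g=cv2.cvtColor(i['frame'],cv2.COLOR_RGB2GRAY);print(g[142:160,196:226])
E
```

```text
time_s: 11.6
position: [476.5, 181.1, 98.1]
eef_rot: [0.001, 3.14, 0.0]
ft_force: [-0.6, -0.1, -1.5]
gripper_width: 0.657
grasp_force: 53.7
time_s: 11.9
position: [475.9, 181.1, 97.5]
eef_rot: [-0.001, -3.141, -0.0]
ft_force: [-0.7, -0.6, -0.5]
gripper_width: 0.654
grasp_force: 53.7
[475.81392748 181.20627002  97.49708581]
[198.45302949 148.91410806] [220.16616809 160.96877024]
[[180 179 180 180 180 180 174 137  52  53  52  51  51  52  52  51  84 120
  125  93  51  52  54  66 145 181 181 181 181 180]
 [180 180 180 180 180 178 173 137  58  52  51  53  52  54  52  53  59  69
   70  63  55  53  53  67 143 181 181 180 180 181]
 [180 180 179 179 179 179 174 138  56  53  51  54  53  51  52  53  53  55
   53  56  53  56  52  68 143 180 180 180 181 181]
 [180 179 180 179 180 180 178 154  57  54  53  53  52  54  54  52  53  53
   52  55  54  55  53  67 144 181 180 180 181 180]
 [180 179 179 178 179 180 181 158  55  53  53  53  55  53  53  54  55  53
   54  56  53  53  54  68 144 180 180 181 180 181]
 [179 179 179 179 180 180 180 156  59  55  53  53  52  57  63  53  53  50
   53  51  61  87 12
[... 831 characters left out ...]
160 113  85  66  52  56
   56  55  72  84  82  84 130 170 181 180 181 182]
 [194 194 186 149  89  82  81  83  94 133 168 180 163 113  85  65  54  58
   60  54  67  80  84  83 127 170 181 180 180 182]
 [194 192 185 159  81  85  85  80  83  87 107 121 116 105  89  71  56  56
   54  55  63  82  85  80 146 181 182 181 183 181]
 [153 133 120 111  85  84  89  88  85  84  82  86  86  90  89  74  56  54
   55  54  71  86  81 106 160 183 183 182 182 181]
 [115 107 104  99  91  87  88  90  90  91  92  91  94  94  96  84  62  65
   71  76  90  90 107 155 179 183 182 182 181 181]
 [110 107 104 101  98  95  97 106 105  90  93  92  92  93  95  97  96  96
   94 121 138 158 177 179 181 181 181 181 180 181]]
```

View pics/c5.png

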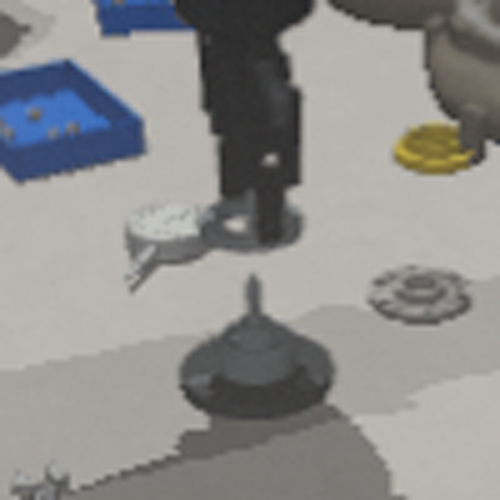

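```bash
python3 inch.py '0 0.4 20 0 0 0;0 0.4 38 0 0 0;0 0.4 50 0 0 0;0 0.4 58 0 0 0;0 0.4 62 0 0 0;0 0.4 64 0 0 0;0 0.4 65 0 0 0;0 0.4 65 0 0 0'; python3 inch.py '0 0 0.5 0 0 0;0 0 1 0 0 0;0 0 1 0 0 0'
```

```text
time_s: 12.75
position: [476.0, 182.0, 33.1]
eef_rot: [0.0, 3.141, 0.0]
ft_force: [0.5, -0.1, -1.8]
gripper_width: 0.654
grasp_force: 53.7
time_s: 13.05
position: [475.7, 182.0, 31.7]
eef_rot: [0.0, 3.141, 0.0]
ft_force: [-0.2, 0.3, -1.2]
gripper_width: 0.651
grasp_force: 53.7
```

```bash
python3 inch.py '0 0 0.5 0 0 0;0 0 1 0 0 0;0 0 1 0 0 0';  python3 inch.py '0 0 0.3 0 0 0;0 0 0.6 0 0 0;0 0 0.6 0 0 0'
```

```text
time_s: 13.35
position: [475.5, 181.9, 30.5]
eef_rot: [-0.0, -3.141, -0.0]
ft_force: [0.1, -0.5, -0.7]
gripper_width: 0.658
grasp_force: 53.7
time_s: 13.65
position: [475.6, 181.9, 30.1]
eef_rot: [0.0, 3.141, 0.0]
ft_force: [-0.4, 0.8, -0.3]
gripper_width: 0.66
grasp_force: 53.8
```

```bash
python3 inch.py '0 0 0.4 0 0 0;0 0 0.7 0 0 0;0 0 0.7 0 0 0'
```

```text
time_s: 13.95
position: [475.7, 182.0, 30.0]
eef_rot: [0.0, 3.141, -0.0]
ft_force: [-3.6, -0.9, 6.8]
gripper_width: 0.656
grasp_force: 54.7
```

```bash
python3 inch.py '0 0 0 0 0 0;0 0 0 0 0 0;0 0 0 0 0 0;0 0 -40 0 0 0;0 0 -75 0 0 0;-122 67.5 -80 0 0 0;-122 67.5 -80 0 0 0;-122 67.5 -80 0 0 0;-122 67.5 -80 0 0 0;-122 67.5 -80 0 0 0' 0.78;  python3 inch.py '0 0 0 0 0 0;0 0 0 0 0 0;0 0 0 0 0 0' 0.93; python3 - <<'E'
from h import *
i=shot('side','s6')
b=i['frame'][:,:,::-1][110:210,160:300]
cv2.imwrite('pics/c6.png',cv2.resize(b,None,fx=5,fy=5,interpolation=cv2.INTER_CUBIC))
p=robot.read_state()['position'];print(p)
E
```

```text
time_s: 14.95
position: [597.4, 249.5, 108.0]
eef_rot: [0.0, -3.14, 0.001]
ft_force: [-0.3, -0.4, -0.4]
gripper_width: 0.777
grasp_force: 0.0
time_s: 15.25
position: [597.3, 249.2, 110.2]
eef_rot: [0.0, 3.14, 0.0]
ft_force: [-0.7, 0.2, 0.5]
gripper_width: 0.929
grasp_force: 0.0
[597.36458448 249.19960959 110.12972832]
```

View pics/c6.png

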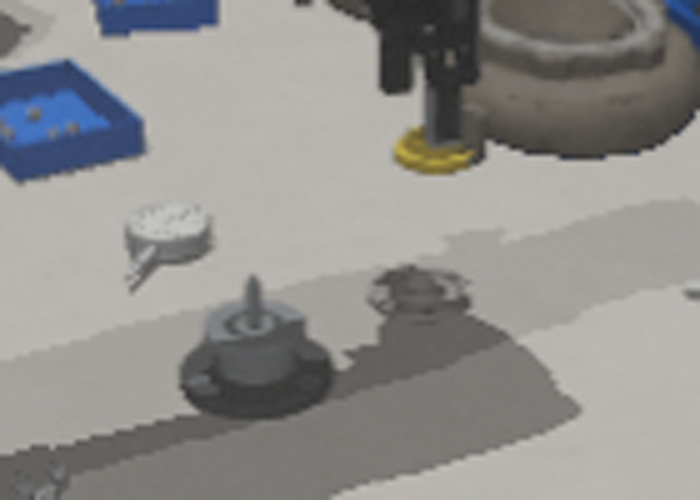

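```bash
python3 inch.py '-0.8 0.3 40 0 0 0;-0.8 0.3 75 0 0 0;-0.8 0.3 98 0 0 0;-0.8 0.3 108 0 0 0;-0.8 0.3 112 0 0 0;-0.8 0.3 114 0 0 0;-0.8 0.3 114.5 0 0 0;-0.8 0.3 114.5 0 0 0';python3 inch.py '0 0 0 0 0 0;0 0 0 0 0 0;0 0 0 0 0 0;0 0 0 0 0 0;0 0 0 0 0 0' 0.65 50
```

```text
time_s: 16.1
position: [599.3, 249.9, -3.8]
eef_rot: [0.0, 3.14, 0.001]
ft_force: [0.0, 0.1, -0.5]
gripper_width: 0.93
grasp_force: 0.0
time_s: 16.6
position: [599.1, 249.8, -3.4]
eef_rot: [0.0, 3.14, 0.0]
ft_force: [-3.5, -0.8, 9.4]
gripper_width: 0.723
grasp_force: 52.0
```

```bash
python3 inch.py '0 0 -20 0 0 0;0 0 -60 0 0 0;0 0 -100 0 0 0;0 0 -110 0 0 0;124 -68 -110 0 0 0;124 -68 -110 0 0 0;124 -68 -110 0 0 0;124 -68 -110 0 0 0;124 -68 -110 0 0 0;124 -68 -110 0 0 0';python3 inch.py '0 0 0 0 0 0;0 0 0 0 0 0;0 0 0 0 0 0'; python3 - <<'E'
from h import *
i=shot('side','s7')
b=i['frame'][:,:,::-1][110:210,160:260]
cv2.imwrite('pics/c7.png',cv2.resize(b,None,fx=5,fy=5,interpolation=cv2.INTER_CUBIC))
p=robot.read_state()['position'];print(p)
q=proj(i,[[p[0]-1+33*np.cos(a),p[1]+33*np.sin(a),p[2]+4+z] for a in A for z in(0,6)]);print((q.min(0)),(q.max(0)))
g=cv2.cvtColor(i['frame'],cv2.COLOR_RGB2GRAY);print(g[144:162:2,194:226])
E
```

```text
time_s: 17.6
position: [475.4, 181.9, 105.2]
eef_rot: [0.0, 3.14, 0.0]
ft_force: [0.5, 1.0, -2.1]
gripper_width: 0.723
grasp_force: 54.9
time_s: 17.9
position: [474.8, 181.9, 104.7]
eef_rot: [0.0, -3.141, -0.0]
ft_force: [0.1, 0.0, -1.5]
gripper_width: 0.718
grasp_force: 54.9
[474.68294398 181.86450514 104.69482403]
[196.98270874 145.45292942] [220.93049228 157.69033922]
[[181 180 180 180 180 180 180 180 160  75  55  54  52  52  53  52  52  52
   53  54  53  53  54  87 109 129 163 180 180 180 179 180]
 [180 180 180 180 179 178 179 179 160  80  62  65  74  76  75  91  84  55
   54  53  53  57  96 154 180 180 179 180 181 181 181 182]
 [180 180 179 178 177 158 115 107  85  76  82  83  87  93  89  88  83  52
   53  53  53  54  79  99 124 152 171 182 182 182 183 182]
 [183 182 182 171 150 140 130 115  88  85  83  83  87  88  92  92  84  57
   54  53  55  53  78  92  91  94 109 156 182 181 182 183]
 [194 194 182 133 111  97  94  94  91  89  90  94  96  98  93  87  84  58
   54  53  55  56  75  81  64  63  73 146 181 182 183 182]
 [190 192 190 186 147  85  85  82  81  81  83  84  87  87  82  85  87  64
   55  54  56  53  71  86  83 108 158 179 180 180 180 182]
 [190 184 194 192 186 165 109  90  91  96  97  97 100 101 100  98  97  85
   75  87  96  95 120 159 176 180 181 181 181 182 182 181]
 [125 117 114 107 103 100  95 116 150 168 178 178 176 176 176 176 176 177
  178 179 179 180 180 181 182 181 181 182 182 182 181 182]
 [114 110 108 108 105 104  97 127 167 179 180 180 179 181 181 182 181 180
  180 180 180 179 181 180 180 181 179 179 180 180 180 182]]
```

View pics/c7.png

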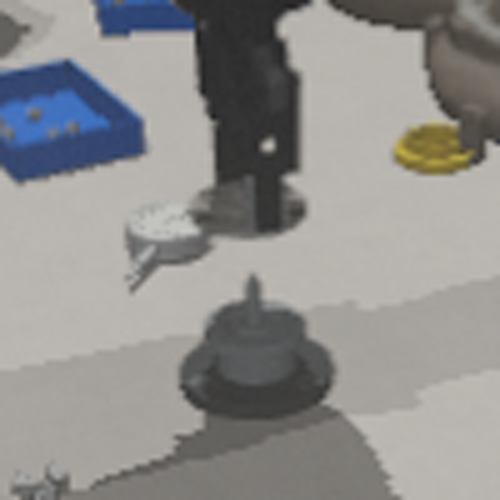

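```bash
python3 inch.py '-0.8 0 15 0 0 0;-0.8 0 28 0 0 0;-0.8 0 40 0 0 0;-0.8 0 52 0 0 0;-0.8 0 60 0 0 0;-0.8 0 65 0 0 0;-0.8 0 67 0 0 0;-0.8 0 67.5 0 0 0;-0.8 0 67.5 0 0 0'; python3 inch.py '0 0 0.5 0 0 0;0 0 1 0 0 0;0 0 1 0 0 0'
```

```text
time_s: 18.85
position: [475.6, 181.8, 37.8]
eef_rot: [0.0, 3.141, 0.0]
ft_force: [-0.2, 0.6, -1.9]
gripper_width: 0.723
grasp_force: 54.9
time_s: 19.15
position: [475.3, 181.8, 36.4]
eef_rot: [0.0, 3.141, 0.0]
ft_force: [-0.5, -1.1, -1.5]
gripper_width: 0.72
grasp_force: 54.9
```

```bash
python3 inch.py '0 0 0.5 0 0 0;0 0 1 0 0 0;0 0 1 0 0 0';python3 inch.py '0 0 0.3 0 0 0;0 0 0.6 0 0 0;0 0 0.6 0 0 0'
```

```text
time_s: 19.45
position: [475.1, 181.7, 35.2]
eef_rot: [-0.0, -3.141, -0.0]
ft_force: [0.1, 0.8, -1.2]
gripper_width: 0.722
grasp_force: 54.9
time_s: 19.75
position: [475.2, 181.8, 35.1]
eef_rot: [0.0, 3.141, 0.0]
ft_force: [-2.7, -1.1, 5.2]
gripper_width: 0.718
grasp_force: 55.7
```

```bash
python3 inch.py '0 0 0 0 0 0;0 0 0 0 0 0;0 0 0 0 0 0;0 0 -40 0 0 0;0 0 -75 0 0 0;39 -367 -75 0 0 0;39 -367 -75 0 0 0;39 -367 -75 0 0 0;39 -367 -75 0 0 0;39 -367 -75 0 0 0' 0.88; python3 - <<'E'
from h import *
print(robot.read_state()['position'])
i=shot('side','s8')
b=i['frame'][:,:,::-1][110:210,160:300]
cv2.imwrite('pics/c8.png',cv2.resize(b,None,fx=5,fy=5,interpolation=cv2.INTER_CUBIC))
E
```

```text
time_s: 20.75
position: [448.4, -68.7, 109.9]
eef_rot: [-0.0, 3.141, -0.0]
ft_force: [2.1, -0.4, 0.3]
gripper_width: 0.879
grasp_force: 0.0
[448.36179355 -68.70046965 109.87798156]
```

View pics/c8.png

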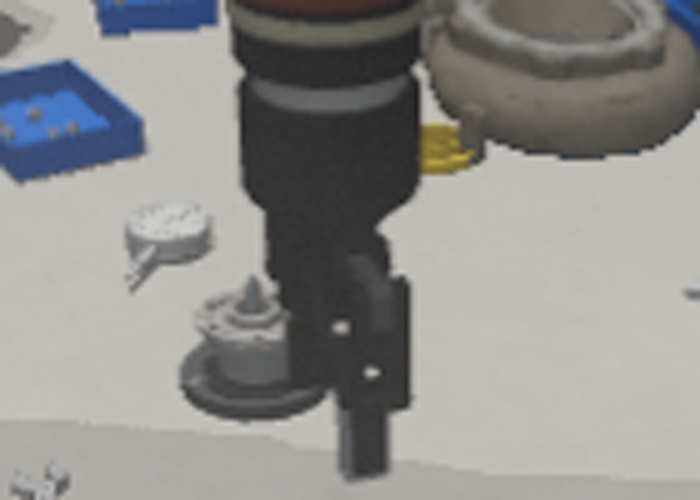

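```bash
python3 inch.py '12 -117 0 0 0 0;12 -117 0 0 0 0;12 -117 0 0 0 0;12 -117 0 0 0 0;12 -117 0 0 0 0;12 -117 0 0 0 0' 0.65; python3 inch.py '0 0 0 0 0 0;0 0 0 0 0 0'; python3 -c "
from h import *
print(robot.read_state()['position'])"
```

```text
time_s: 21.4
position: [436.9, -182.7, 109.6]
eef_rot: [0.002, -3.141, -0.001]
ft_force: [0.7, -0.7, 1.6]
gripper_width: 0.646
grasp_force: 0.0
time_s: 21.6
position: [437.0, -183.0, 109.7]
eef_rot: [-0.002, 3.141, 0.0]
ft_force: [0.1, -0.1, 0.4]
gripper_width: 0.653
grasp_force: 0.0
[ 436.99226561 -183.02084391  109.73809496]
```

```bash
python3 inch.py '0.5 -2.5 40 0 0 0;0.5 -2.5 70 0 0 0;0.5 -2.5 92 0 0 0;0.5 -2.5 102 0 0 0;0.5 -2.5 105 0 0 0;0.5 -2.5 105 0 0 0;0.5 -2.5 105 0 0 0'; python3 inch.py '0 0 0 0 0 0;0 0 0 0 0 0;0 0 0 0 0 0;0 0 0 0 0 0;0 0 0 0 0 0' 0.3 50
```

```text
time_s: 22.3
position: [437.1, -186.9, 6.0]
eef_rot: [-0.0, 3.14, -0.002]
ft_force: [0.4, -0.0, 0.2]
gripper_width: 0.648
grasp_force: 0.0
time_s: 22.8
position: [437.0, -186.8, 6.2]
eef_rot: [-0.0, 3.14, -0.001]
ft_force: [-2.3, 1.3, 8.8]
gripper_width: 0.397
grasp_force: 48.8
```

```bash
python3 inch.py '0 0 -20 0 0 0;0 0 -60 0 0 0;0 0 -95 0 0 0;-39 367 -105 0 0 0;-39 367 -105 0 0 0;-39 367 -105 0 0 0;-39 367 -105 0 0 0;-39 367 -105 0 0 0'; python3 inch.py '0 0 0 0 0 0;0 0 0 0 0 0'; python3 -c "
from h import *
print(robot.read_state()['position'])"
```

```text
time_s: 23.6
position: [462.8, 64.0, 107.2]
eef_rot: [0.001, 3.14, -0.0]
ft_force: [1.3, -1.0, -0.7]
gripper_width: 0.391
grasp_force: 50.1
time_s: 23.8
position: [462.7, 63.2, 106.8]
eef_rot: [-0.005, 3.141, -0.0]
ft_force: [0.5, -0.9, -0.9]
gripper_width: 0.39
grasp_force: 50.2
[462.68983003  63.24244425 106.80786504]
```

```bash
python3 inch.py '-12.7 118.6 0 0 0 0;-12.7 118.6 0 0 0 0;-12.7 118.6 0 0 0 0;-12.7 118.6 0 0 0 0;-12.7 118.6 0 0 0 0;-12.7 118.6 0 0 0 0;-12.7 118.6 0 0 0 0'; python3 - <<'E'
from h import *
i=shot('side','s9')
b=i['frame'][:,:,::-1][110:210,160:260]
cv2.imwrite('pics/c9.png',cv2.resize(b,None,fx=5,fy=5,interpolation=cv2.INTER_CUBIC))
p=robot.read_state()['position'];print(p)
q=proj(i,[[p[0]-1+18*np.cos(a),p[1]+18*np.sin(a),p[2]-6+z] for a in A for z in(0,16)]);print((q.min(0)),(q.max(0)))
g=cv2.cvtColor(i['frame'],cv2.COLOR_RGB2GRAY);print(g[146:175,198:222])
E
```

```text
time_s: 24.5
position: [475.7, 179.4, 106.6]
eef_rot: [0.004, 3.141, -0.0]
ft_force: [0.4, -0.0, -1.8]
gripper_width: 0.395
grasp_force: 50.3
[475.63769837 179.59079851 106.58921944]
[202.9306406  147.35049881] [216.16555207 158.20574838]
[[178 177 177 179 180 179 152  58  56  59  82  85  56  57  61  58  54  90
  154 181 181 180 179 180]
 [179 179 180 179 180 179 156  57  54  58  81  85  58  55  56  55  56  91
  153 180 181 180 181 180]
 [178 178 179 179 179 180 156  61  58  65  82  87  63  54  54  55  54  78
  148 180 180 179 181 181]
 [179 179 179 179 180 173 135  59  60  66  82  88  65  53  54  54  52  72
  145 179 179 180 180 180]
 [176 179 180 180 180 159  78  59  62  64  83  88  65  55  58  57  54  70
  145 180 180 180 180 180]
 [178 157 177 180 181 156  63  61  60  65  83  87  65  56  59  62  56  76
  147 180 181 180 181 182]
 [184 170 183 178 179 155  59  63  62  63  80  89  64  55  56  55  55  72
  126 167 180 179 180 180]
 [193 192 184 157 159 158  75  61  62  64  77  85  65  57  54  54  55  69
  123 167 180 180 180 180]
 [188 181 183 151 158 157  79  61  65  63  78  89  73
[... 1368 characters left out ...]
81 180 180 180 174 159 139 108  97  93  89  92  93 120 141 143 139
  141 156 173 180 181 181]
 [180 179 180 169 153 137  95  94  91  89  84  85  90  93 105 114 112 102
  107 119 105 131 169 180]
 [180 180 166 129 117 110  74 100 104  86  88  91  92  91  93  93 118 134
  125 111  97 120 147 169]
 [180 173 149 109  98 119 120 102  86  84  89  89  92  87  88  92  90  95
  123 142 128 128 137 137]
 [171 149 143 136 132 143 137 113  85  86  85  89  92  87  83  85  83  78
  122 146 139 134 138 144]
 [171 147 135 132 134 146 136 105  82  80  81  85  90  91  90  88  86  84
  121 145 138 138 145 138]
 [171 157 153 135 129 146 142 118  94  98  98  98  98  98 100  96  92  85
   85  89  82  68  89 106]]
```

View pics/c9.png

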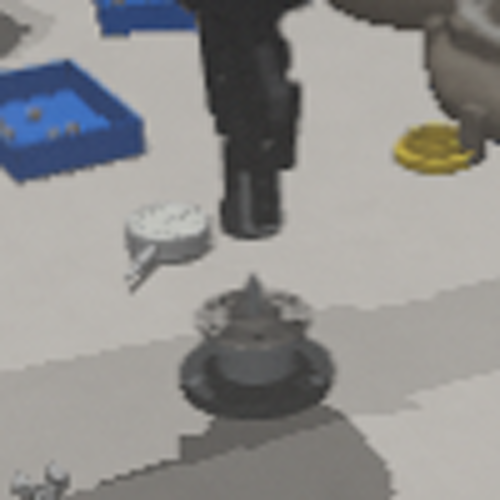

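```bash
python3 inch.py '0 0 0 0 0 0;0 0 0 0 0 0;0 0 0 0 0 0'; python3 -c "
from h import *
print(robot.read_state()['position'])"
```

```text
time_s: 24.85
position: [475.4, 180.6, 106.5]
eef_rot: [0.001, 3.142, 0.0]
ft_force: [0.1, 0.2, -1.2]
gripper_width: 0.397
grasp_force: 50.3
[475.41383357 180.59620104 106.51095097]
```

```bash
python3 inch.py '-0.4 1.1 10 0 0 0;-0.4 1.1 20 0 0 0;-0.4 1.1 30 0 0 0;-0.4 1.1 38 0 0 0;-0.4 1.1 44 0 0 0;-0.4 1.1 48 0 0 0;-0.4 1.1 50 0 0 0;-0.4 1.1 50 0 0 0'; python3 inch.py '0 0 0.5 0 0 0;0 0 1 0 0 0;0 0 1 0 0 0'
```

```text
time_s: 25.65
position: [475.8, 181.8, 56.4]
eef_rot: [-0.0, -3.142, -0.0]
ft_force: [-0.3, 0.1, -0.8]
gripper_width: 0.396
grasp_force: 50.3
time_s: 25.95
position: [476.0, 181.9, 55.7]
eef_rot: [0.0, 3.141, 0.0]
ft_force: [-0.4, -0.7, -0.7]
gripper_width: 0.392
grasp_force: 50.3
```

```bash
python3 inch.py '0 0 0.3 0 0 0;0 0 0.6 0 0 0;0 0 0.6 0 0 0';python3 inch.py '0 0 0.3 0 0 0;0 0 0.6 0 0 0;0 0 0.6 0 0 0'
```

```text
time_s: 26.25
position: [476.0, 181.9, 55.2]
eef_rot: [0.0, 3.141, 0.0]
ft_force: [-0.9, -1.0, 1.4]
gripper_width: 0.398
grasp_force: 50.5
time_s: 26.55
position: [476.1, 181.9, 55.1]
eef_rot: [0.0, 3.141, 0.0]
ft_force: [-2.2, -0.1, 7.7]
gripper_width: 0.397
grasp_force: 51.1
```

Seated contact. Release, retreat and check.

```bash
python3 inch.py '0 0 0 0 0 0;0 0 0 0 0 0;0 0 0 0 0 0;0 0 -40 0 0 0;0 0 -80 0 0 0;0 0 -120 0 0 0;0 -200 -120 0 0 0;0 -200 -120 0 0 0;0 -200 -120 0 0 0;0 -200 -120 0 0 0' 0.6; python3 inch.py '0 -100 0 0 0 0;0 -100 0 0 0 0;0 -100 0 0 0 0;0 -100 0 0 0 0;0 -100 0 0 0 0;0 -100 0 0 0 0'; python3 - <<'E'
from h import *
i=shot('side','s10');j=shot('top','t10')
b=i['frame'][:,:,::-1][140:220,170:250];c=j['frame'][:,:,::-1][170:250,160:240]
cv2.imwrite('pics/c10.png',np.hstack([cv2.resize(k,None,fx=5,fy=5,interpolation=cv2.INTER_CUBIC) for k in(b,c)]))
E
```

```text
time_s: 27.55
position: [475.5, -19.9, 174.4]
eef_rot: [-0.001, 3.141, -0.0]
ft_force: [0.7, -0.7, 0.3]
gripper_width: 0.6
grasp_force: 0.0
time_s: 28.15
position: [475.9, -116.9, 174.3]
eef_rot: [-0.003, 3.142, 0.0]
ft_force: [-0.1, 0.9, -1.1]
gripper_width: 0.602
grasp_force: 0.0
```

View pics/c10.png

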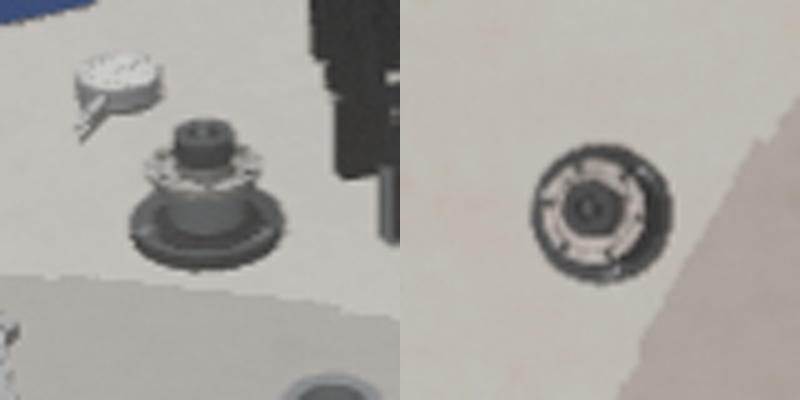

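The pictures show the collar flat over the spindle at about (205,145) in the side crop, with the level seal plate and the stack below it. In the top crop it sits concentric at (592,208), and the gauge has not moved.

```bash
python3 -c "
from station import robot, viewer, sign_off
print(sign_off())"
```

```text
the job is handed in; nothing more can be done
None
```

The job is handed in at about 28 s: the 20 mm spacer is at the bottom of the post with the 8 mm one on it, then the seal plate boss up and the collar on top, all looking flat in the final pictures, and I never handled the 14 mm spare, the gauge or the screw.

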